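# Load a spray-out frame into the curing unit

### The arm

A 6-joint arm with a two-finger parallel gripper is mounted at the origin on the work surface. World frame = base frame: x ahead of the robot, y to its left, z up, the work surface at z = 0. Lengths are in m, angles in rad, forces in N, time in s.
With the tool pointing down it reaches from about 0.425 to 0.95 m from the base axis. Payload 3.5 kg.
Tool frame: the origin (TCP) lies midway between the tips of the shut fingers; the grasp point (between the pads) lies 19 mm behind it; z points along the fingers, y is the direction in which the jaws open and shut (so a half turn about z gives the same grasp; the last joint's range is limited). The gripper opens to 85 mm and grips with 20 to 120 N. Pads are 22 mm wide; open, the fingers measure 114 mm over their backs; the gripper's body (76 mm by 85 mm) begins 54 mm behind the grasp point. The pads swing forward as they close: fully open they stand 13 mm farther back than shut.
Start: joints at [1.069, 0.286, 1.577, -0, 1.279, -0.15], TCP at [0.233, 0.634, 0.196] pointing down, gripper open.
Joint ranges: [-2.77, 2.77], [-0.9, 2.22], [0.21, 2.48], [-1.53, 4.67], [0.24, 2.81], [-2.84, 2.84]. Speed limits (rad/s): [2.79, 2.79, 3.14, 3.14, 3.14, 3.14].

### API

Orientations are given as a unit quaternion [x, y, z, w].
In Python, from plant import ctrl gives the robot as it stands.
- The arm moves only by the tool apply_moves, never from a script. Its argument "moves" is a list that holds one entry, the list of rows, each a list of 7 numbers: the shift along the tool's x, y, z in m, then the turn, a rotation vector about the tool's x, y, z in degrees, then the gripper's target within -1 to 1 (shut at 1, half-way at 0, fully open at -1). In form: [[[tx, ty, tz, ax, ay, az, hand], ...]]. A call has 1 to 12 rows; each row shifts and turns the pose as measured when the row begins, along the tool's axes as they then stand; what a row does not reach is not made up. A row lasts 1/10 s, in which the tool goes at most 50 mm and 8.59 degrees, less where a joint would pass 70% of its speed; a pose out of reach is approached as far as the arm can. A call with a gripper value outside its range is refused whole. The fingers move at their own pace and stop on an object; "force" is the grip in N (left out, the last holds). Time passes only in rows, so rows that do not move let the fingers close. It gives the time, the measured TCP pose, the force and the opening at its end, in the units of the state.
- ctrl.get_state(): the state, without advancing time (a new reading comes with each control period).
- ctrl.read_camera(name): name is "scene" or "top" or "wrist"; returns the picture (480x640x3 uint8, red, green, blue); there is no depth.
- ctrl.get_calibration(name): a dict with "camera_matrix" (3x3 intrinsics, pixels), "cam_to_world" (4x4, takes a point from camera to world coordinates). Camera axes: x right, y up, looking along -z (the intrinsics and any distortion apply to the point x, -y, -z); pixel columns grow to the right and rows downward; lengths in m; the calibration is good to about 2 mm. A picture is of the moment at which its call begins: read the wrist's pose just before it. get_calibration takes no time and is no camera call; for the wrist camera it gives the pose at the moment of the call.
- ctrl.sign_off(): hands the job in, once; it reports no verdict.
The state is a dict: "time": time; "qpos": joint angles; "dq": joint speeds; "joint_efforts": joint torques, N m; "eef_pos": TCP position; "tcp_rot": TCP orientation; "contact_force": force on the tool from outside, world axes, zero at the start; "wrist_torque": the same for the moment, N m; "opening": opening from 0.0 (shut) to 1.0 (fully open).
Only numpy, scipy, OpenCV 4.12 (cv2) and the standard library are available. Lean on these libraries where they do the work, as an engineer would, in place of code of your own. Each camera call takes 0.05 s, during which the arm holds its last target. There are 200 camera calls.

### The job

Take the large spray-out frame out of the flash-off rack and push it, upright on its edge, down through the sprung flaps of the curing unit into a slot of the rack inside, until it stands fully home and the flaps have closed over it; then press the start button. The rack inside sits loosely and its slots are never quite in the same place, so feel for one gently and do not force the frame; leave the two small frames standing in the flash-off rack and everything else where it is.

Things in the scene. Friction and masses are not known exactly. Their poses are not given: they have to be found in the camera images.
- large_frame_centre (a point): Centre of the large spray-out frame: a flat black plastic frame around a blue panel recessed in it, 100 wide (its y) x 100 high (its z, up) x 10 mm thick (its x), about 0.16 kg. It stands on edge in one of the three grooves of the flash-off rack. The top rail is 22 mm high, solid and the place to grip it, across the 10 mm. This point is 50 mm above the lower edge, midway in thickness and width.
- small_frame_a_centre (a point): Centre of a small frame of the same make, 70 wide x 70 high x 10 mm thick, standing in another groove of the flash-off rack (35 mm above its lower edge). To be left alone.
- small_frame_b_centre (a point): Centre of the other small frame, same size. To be left alone.
- flash_rack: Flash-off rack, fixed: a base plate 164 (x) x 130 (y) x 8 mm with two low slotted rails; three grooves along its y at x = -50, 0 and +50 mm, each 13 mm wide and 24 mm deep (the rail tops are 32 mm over the table). Frames stand on the base plate, 8 mm over the table. Origin: middle of the underside.
- curing_unit: Curing unit, fixed: white and grey bench cabinet, 150 mm along its x, 165 mm high, flat top, clear panes on both x sides. Chamber at y = -75 to +75, grey control end at y = +75 to +155. Origin: on the table, right under the centre of the top opening. A frame goes in on edge, its thickness along the unit's x.
- slot_floor (a point): Point on the centre line under the opening, 20 mm over the table: the height of the slot floors of the loose slotted rack in the unit. A frame standing home has its lower edge at this height, its centre 70 and its top 120 mm over the table (45 mm under the unit's top). On the flat comb tops, 50 mm over the table, it stands 30 mm too high. Axes as the unit.
- comb_top (a point): Point 50 mm over the table, same centre line, level with the tops of the rack's two nylon combs (at y = -38 and +38 mm, 20 mm wide). Five slots, 12.5 mm wide in x, 20 mm centre to centre. The rack sits anywhere in its play: the middle slot is up to 10 mm to -x or +x of this point, different each time, not reported. Any slot that lets the flaps shut will do. A light touch does not shift it.
- opening (a point): Centre of the opening in the curing unit's top, level with the top face (165 mm over the table); axes as the unit. The opening is 76 mm along the unit's x and 116 mm along its y, closed by two sprung metal leaves that meet in the middle, along the unit's y.
- flap_near (a joint): Leaf of the opening on the unit's -x side, 40 mm wide, hinged on the opening's -x edge: 0 rad shut, when it slopes 20 degrees down to the middle; grows to 1.15 as it swings down into the unit. It springs shut by itself: about 0.8 N at its free edge starts it opening, about 2 N wide open. Its slippery nylon edge rubs lightly on what passes, in or out.
- flap_far (a joint): The same leaf on the +x side, hinged on the opening's +x edge: 0 rad shut, grows to 1.15 as it swings down. The two free edges, shut, meet in a shallow V, 18 mm under the unit's top.
- start_top (a point): Middle of the top face of the start button, a round steel push button 32 mm across standing up from the top of the curing unit's control end, 115 mm from the opening's centre along the unit's +y. It is pressed straight down; travel 6 mm against a spring, 5 N at full depth.
- start (a joint): Start button: 0 m released, 0.006 m fully down; it counts as pressed from 0.004.
- tin_a: A steel paint tin standing on the bench, not part of the job; to be left where it is.
- tin_b: A large paint tin standing on the bench, not part of the job; to be left where it is.
- mixing_cup: A mixing cup standing on the bench, not part of the job; to be left where it is.
- mixing_cup_b: A small mixing cup standing on the bench, not part of the job; to be left where it is.
- hardener: A hardener bottle standing on the bench, not part of the job; to be left where it is.
- spatula: A stirring spatula lying on the bench, not part of the job; to be left where it is.
Mind the look-alikes: they are no part of the job. What is shaped like the part that bears large_frame_centre but green or white is not meant.

How it is judged:
On the way, in this order (a step that is already met when the one before it is completed fails the run):
1. the large frame is pushed down through the flaps: upright in the opening with its lower edge well inside and a leaf held open (x of large_frame_centre in the frame of curing_unit between -0.03 and 0.03 m and y of large_frame_centre in the frame of curing_unit between -0.02 and 0.02 m and z of large_frame_centre in the frame of curing_unit below 0.165 m and angle between large_frame_centre's own z axis and vertical below 0.3 rad and value of joint any of flap_near, flap_far above 0.3 rad), for 0.1 s.
2. the large frame stands fully home in a slot and both flaps are shut over it (x of large_frame_centre in the frame of curing_unit between -0.03 and 0.03 m and y of large_frame_centre in the frame of curing_unit between -0.02 and 0.02 m and z of large_frame_centre in the frame of curing_unit below 0.0745 m and angle between large_frame_centre's own z axis and vertical below 0.15 rad and angle between the x axis of large_frame_centre and the x axis of curing_unit, either way round below 0.15 rad and value of joint each of flap_near, flap_far below 0.08 rad), for 0.2 s.
3. the start button is pressed, with the frame home and the flaps shut (all of step 2 and value of joint start above 0.004 m), for 0.05 s.
At the end, for the whole second after the job is handed in: Large frame at rest in the curing unit: centre under 74.5 mm high, within 30 mm (x) and 20 mm (y) of the opening centre, within 0.15 rad upright and square; flaps under 0.08 rad; button back under 2 mm; small frames within 20 mm of their start and within 0.3 rad of upright (all of step 2 and distance of each of small_frame_a_centre, small_frame_b_centre from where it was at the start of the episode below 0.02 m and angle between each of small_frame_a_centre, small_frame_b_centre's own z axis and vertical below 0.3 rad and value of joint start below 0.002 m and linear speed of large_frame below 0.02 m/s); the robot touches nothing.
It fails at once if the frame is forced: it presses on the curing unit or the rack inside with more than 40 N (contact force between large_frame and curing_unit above 40 N).
It fails at once if the start button is pressed before the frame is home and the flaps are shut (value of joint start above 0.004 m and not (x of large_frame_centre in the frame of curing_unit between -0.03 and 0.03 m and y of large_frame_centre in the frame of curing_unit between -0.02 and 0.02 m and z of large_frame_centre in the frame of curing_unit below 0.0745 m and angle between large_frame_centre's own z axis and vertical below 0.15 rad and angle between the x axis of large_frame_centre and the x axis of curing_unit, either way round below 0.15 rad and value of joint each of flap_near, flap_far below 0.08 rad)).
It fails at once if a small frame is knocked over or pulled out of its groove (distance of any of small_frame_a_centre, small_frame_b_centre from where it was at the start of the episode above 0.03 m).
It fails at once if a tin, cup, bottle or spatula on the bench is pushed aside (more than 30 mm) (distance of any of tin_a, tin_b, mixing_cup, mixing_cup_b, hardener, spatula from where it was at the start of the episode above 0.03 m).
It also fails if it takes over 72 s, if anything falls off the work surface, if the arm or the gripper's body presses on something with over 40 N, if the wrist force passes 120 N, or if a joint passes its speed limit or range.

## Working session

There is one attempt and no reset: what is moved stays moved. The work goes in short steps, Python scripts to look and compute and a tool call to move; the robot and the scene stay as the last step left them, time stands still between calls to the robot, and variables do not carry over. Pictures are saved under pics/ and viewed, about 8 in all and at most 12, crops included, and the job is handed in when it is done.

Besides the shell and the picture viewer there is one more tool, called after "Call:" as a command line: name --argument value ..., lists and objects as JSON in quotes. apply_moves: Moves the arm, as the interface text tells. Its arguments: {"type":"object","properties":{"moves":{"type":"array","items":{"type":"array","items":{"type":"array","items":{"type":"number"}}}},"force":{"type":"number"}},"required":["moves"]}

```bash
ls; mkdir -p pics; cat > h.py <<'E'
import numpy as np, cv2
from plant import ctrl
def snap(n,f):
    c=ctrl.get_calibration(n); im=np.array(ctrl.read_camera(n)); cv2.imwrite('pics/'+f,im[:,:,::-1]); np.savez('pics/'+f+'.npz',K=c['camera_matrix'],T=c['cam_to_world'],im=im); return im
def load(f):
    d=np.load('pics/'+f+'.npz'); return d['K'],d['T'],d['im']
def ray(K,T,u,v):
    K=np.array(K);T=np.array(T)
    d=np.array([(u-K[0,2])/K[0,0],-(v-K[1,2])/K[1,1],-1.]); return T[:3,3],T[:3,:3]@d
def onz(f,u,v,z):
    K,T,_=load(f); o,d=ray(K,T,u,v); return o+d*(z-o[2])/d[2]
def proj(f,p):
    K,T,_=load(f); q=np.linalg.inv(T)@np.append(p,1); return K[0,0]*q[0]/-q[2]+K[0,2], K[1,1]*-q[1]/-q[2]+K[1,2]
E
python3 - <<'E'
from h import *
for n in('scene','top'):
    snap(n,n+'0.png'); c=ctrl.get_calibration(n); print(n,c)
s=ctrl.get_state(); print(s)
a=cv2.imread('pics/scene0.png');b=cv2.imread('pics/top0.png')
E
```

```text
pics
scene {'camera_matrix': array([[591.93312772,   0.        , 323.67161485],
       [  0.        , 591.93312772, 238.63914606],
       [  0.        ,   0.        ,   1.        ]]), 'cam_to_world': array([[ 0.48238838, -0.75410922,  0.44566886,  1.1549913 ],
       [ 0.87595057,  0.41730019, -0.24201479, -0.25559553],
       [-0.00347212,  0.50712901,  0.86186316,  1.21955325],
       [ 0.        ,  0.        ,  0.        ,  1.        ]])}
top {'camera_matrix': array([[453.64306584,   0.        , 318.7769549 ],
       [  0.        , 453.64306584, 236.5818648 ],
       [  0.        ,   0.        ,   1.        ]]), 'cam_to_world': array([[-0.00460246,  0.9861858 , -0.16557895,  0.40811021],
       [-0.99941178,  0.00109086,  0.03427699,  0.05826002],
       [ 0.0339841 ,  0.16563931,  0.98560068,  1.01322788],
       [ 0.        ,  0.        ,  0.        ,  1.        ]])}
{'time': 0.1, 'qpos': array([ 1.06898046e+00,  2.87103660e-01,  1.57805153e+00, -8.71544196e-06,
        1.27864759e+00, -1.49963751e-01]), 'dq': array([-0.00133188, -0.00256448, -0.00283838,  0.00138248, -0.00059305,
       -0.00200091]), 'joint_efforts': array([ 1.33530026e-03, -4.07291973e+01, -2.93700564e+01, -9.29920111e-05,
        3.34487857e-03,  1.30262836e-05]), 'eef_pos': array([0.23224488, 0.63305107, 0.19455656]), 'tcp_rot': array([ 1.75018629e-01,  9.84564502e-01, -1.04823406e-03, -3.49835595e-04]), 'contact_force': array([ 0.22684364, -0.13346032, -0.57868816]), 'wrist_torque': array([-0.00029496,  0.0052449 , -0.02838814]), 'opening': 1.0030678975307261}
```

View pics/scene0.png

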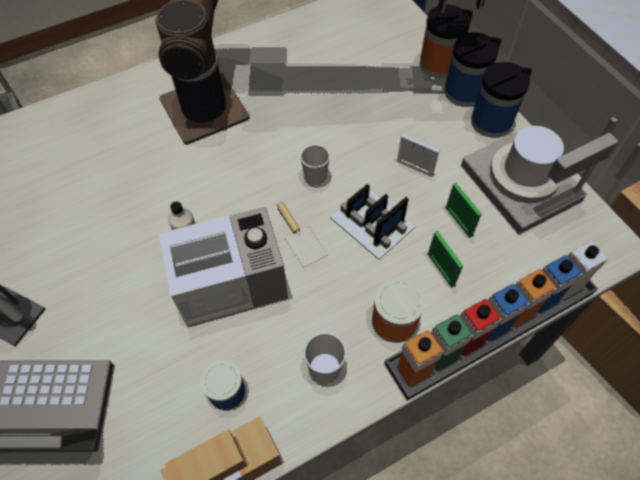

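View pics/top0.png

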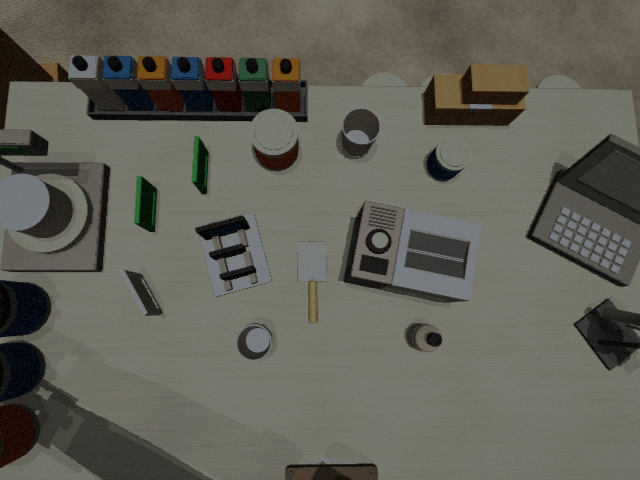

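The scene shows the flash-off rack near (375,220), with three black/blue frames, and the curing unit near (220,265). In the top view the rack is near (233,255) and the unit near (415,250). The candidates in the top view are:
- black frames in the rack at (222,226), (228,251) and (238,273); (222,226) is the widest
- green ones at (146,203) and (200,165), and a white one at (142,293), all look-alikes standing on the bench

One enlarged crop should confirm this.

```bash
python3 - <<'E'
import cv2,numpy as np
a=cv2.imread('pics/scene0.png');b=cv2.imread('pics/top0.png')
r=lambda im,x,y,w,h,s:cv2.resize(im[y:y+h,x:x+w],None,fx=s,fy=s,interpolation=cv2.INTER_CUBIC)
A=r(a,325,165,100,100,4);B=np.clip(r(b,185,205,100,100,4)*1.8,0,255).astype('uint8')
C=np.clip(r(b,340,190,150,50*2+20,800/300)*1.8,0,255).astype('uint8')[:, :400]
D=r(a,150,195,150,75,800/300)
D=D[:200]
im=np.hstack([A,B]); cv2.imwrite('pics/crop1.png',im)
C=np.clip(r(b,340,195,150,115,5)*1.8,0,255).astype('uint8'); cv2.imwrite('pics/crop2.png',C)
E
```

```text
(no output)
```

View pics/crop1.png

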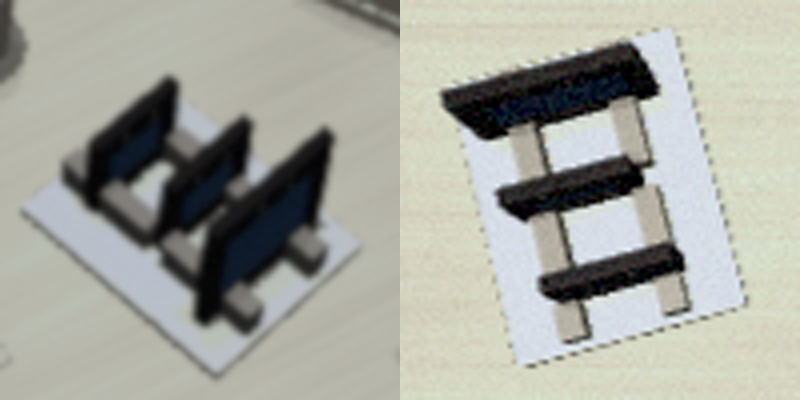

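View pics/crop2.png

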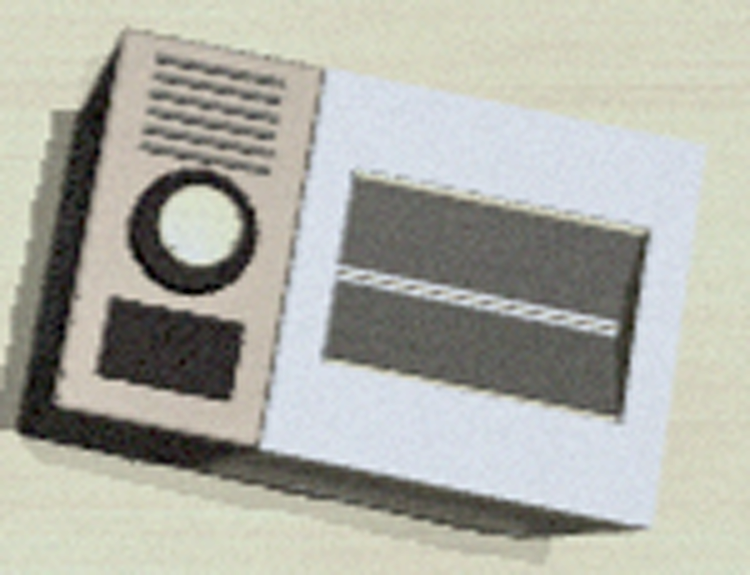

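The crop settles it: the large frame is the black/blue one in the groove at the image top, top view (222,226), and it is clearly wider and taller than the other two. The opening corners and the button are also sharp in the second crop.

```bash
python3 - <<'E'
from h import *
f='top0.png'
op=[onz(f,340+u/5,195+v/5,.165) for u,v in[(355,172),(648,230),(620,420),(325,358)]]
op=np.array(op);print(op.mean(0),[np.linalg.norm(op[i]-op[(i+1)%4]) for i in range(4)])
ey=(op[0]+op[3]-op[1]-op[2]);print('unit y yaw-90',np.degrees(np.arctan2(-ey[0],ey[1])))
bt=onz(f,340+203/5,195+225/5,.18);print('button',bt,np.linalg.norm(bt[:2]-op.mean(0)[:2]))
rk=np.array([onz(f,185+(u-400)/4,205+v/4,.008) for u,v in[(675,28),(747,300),(525,365)]])
c=(rk[0]+rk[2])/2;ax=rk[0]-rk[1];print('rack c',c,np.linalg.norm(rk[0]-rk[1]),np.linalg.norm(rk[2]-rk[1]),'yaw',np.degrees(np.arctan2(ax[1],ax[0])))
e=ax/np.linalg.norm(ax)
for k in(-.05,0,.05):print(c+k*e)
t=np.array([onz(f,185+(u-400)/4,205+v/4,.108) for u,v in[(446,102),(640,50)]]);print('top edge',t,np.linalg.norm(t[0]-t[1]),t.mean(0))
# scene check
for n,p in(('frametop',t.mean(0)),('open',op.mean(0)),('but',bt)):print(n,proj('scene0.png',p))
E
```

```text
[ 0.51752627 -0.19689388  0.165     ] [np.float64(0.11448089670215243), np.float64(0.0742037217185434), np.float64(0.11382512778868625), np.float64(0.07284184410615296)]
unit y yaw-90 -11.629994728161911
button [ 0.5417373  -0.08636574  0.18      ] 0.11314876187517547
rack c [0.53887856 0.2088984  0.008     ] 0.15906869685975492 0.12538311547075215 yaw 15.473426246877464
[0.49069085 0.19555883 0.008     ]
[0.53887856 0.2088984  0.008     ]
[0.58706628 0.22223797 0.008     ]
top edge [[0.57231329 0.27270004 0.108     ]
 [0.59925328 0.17627498 0.108     ]] 0.10011770834410573 [0.58578328 0.22448751 0.108     ]
frametop (np.float64(390.45287127209804), np.float64(209.27016965400628))
open (np.float64(199.89744546163558), np.float64(253.14348397735634))
but (np.float64(253.24898083489998), np.float64(235.75704113773642))
```

The numbers agree with the given sizes: opening 114×73 mm, button 113 mm away, frame top edge 100 mm, and the frame on the +50 mm groove. I'll raise the arm and turn it to the frame's yaw.

Call:
apply_moves --moves '[[[0,0,-0.04,0,0,6.8,-1],[0,0,-0.04,0,0,6.8,-1],[0,0,0,0,0,6.8,-1],[0,0,0,0,0,6.8,-1],[0,0,0,0,0,6.8,-1],[0,0,0,0,0,6.8,-1],[0,0,0,0,0,6.8,-1],[0,0,0,0,0,6.8,-1]]]' --force 50

```text
time: 0.9
eef_pos: [0.2309, 0.6307, 0.2709]
tcp_rot: [0.621, 0.784, -0.007, 0.001]
contact_force: [-0.1, -0.3, -0.3]
opening: 1.003
```

```bash
cat >> h.py <<'E'
from scipy.spatial.transform import Rotation as R
def go(p,yaw):
    "shift in tool axes to p, turn about tool z for jaws (tool y) at world yaw deg"
    s=ctrl.get_state(); M=R.from_quat(s['tcp_rot']).as_matrix(); y=np.degrees(np.arctan2(M[1,1],M[0,1]))
    w=(yaw-y+90)%180-90
    tilt=R.from_matrix(M).inv().apply(np.cross(M[:,2],[0,0,-1]))*57.3
    print('t%.2f'%s['time'],'pos',s['eef_pos'].round(4),'yaw%.2f'%y,'F',s['contact_force'].round(2),'op%.3f'%s['opening'])
    print('shift',(M.T@(np.array(p)-s['eef_pos'])).round(4),'turn z %.2f'%-w,'tilt',tilt.round(2),'q',s['qpos'].round(2))
E
python3 -c "
from h import *
go([.587,.2235,.25],15.5)"
```

```text
t0.90 pos [0.2309 0.6307 0.2709] yaw13.24 F [-0.13 -0.28 -0.31] op1.003
shift [-0.4777  0.2535  0.0235] turn z -2.26 tilt [-0.54  0.59  0.  ] q [1.07 0.24 1.49 0.   1.42 0.84]
```

Call:
apply_moves --moves '[[[-0.04,0.021,0.001,-0.05,0.05,-0.2,-1],[-0.04,0.021,0.001,-0.05,0.05,-0.2,-1],[-0.04,0.021,0.001,-0.05,0.05,-0.2,-1],[-0.04,0.021,0.001,-0.05,0.05,-0.2,-1],[-0.04,0.021,0.001,-0.05,0.05,-0.2,-1],[-0.04,0.021,0.001,-0.05,0.05,-0.2,-1],[-0.04,0.021,0.001,-0.05,0.05,-0.2,-1],[-0.04,0.021,0.001,-0.05,0.05,-0.2,-1],[-0.04,0.021,0.001,-0.05,0.05,-0.2,-1],[-0.04,0.021,0.001,-0.05,0.05,-0.2,-1],[-0.04,0.021,0.001,-0.05,0.05,-0.2,-1],[-0.04,0.021,0.001,-0.05,0.05,-0.2,-1]]]'

```text
time: 2.1
eef_pos: [0.6, 0.2161, 0.2509]
tcp_rot: [0.6, 0.8, -0.004, -0.002]
contact_force: [0.6, 0.8, 0.3]
opening: 1.003
```

```bash
python3 -c "
from h import *
go([.587,.2235,.25],15.5)
snap('wrist','w1.png')
K,T,_=load('w1.png');print(K,T.round(3))
for p in ([.587,.2235,.108],[.5738,.2717,.108],[.6002,.1753,.108]):print(proj('w1.png',p))"
```

```text
t2.10 pos [0.6    0.2161 0.2509] yaw16.26 F [0.6  0.75 0.26] op1.003
shift [ 0.0108 -0.0104  0.001 ] turn z 0.76 tilt [-0.56  0.08  0.  ] q [ 0.19  0.18  1.61 -0.    1.37 -0.1 ]
[[349.14638443   0.         314.82682434]
 [  0.         349.14638443 235.70504467]
 [  0.           0.           1.        ]] [[ 0.96  -0.271 -0.067  0.582]
 [ 0.279  0.923  0.266  0.284]
 [-0.011 -0.274  0.962  0.429]
 [ 0.     0.     0.     1.   ]]
(np.float64(305.63654474806054), np.float64(202.1138411309494))
(np.float64(306.1160069052754), np.float64(146.75665600424912))
(np.float64(305.1959035556294), np.float64(252.9888803739758))
```

View pics/w1.png

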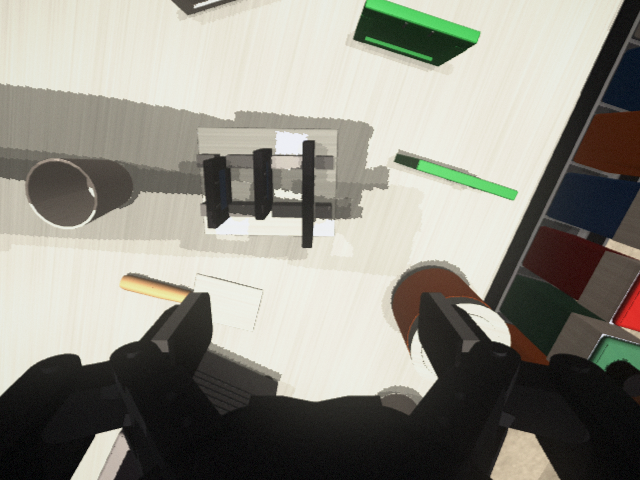

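The wrist view shows the large frame's top edge running from (310,141) to (307,247), about 6 px off the prediction, possibly because the arm was still settling. I'll let it settle and measure again.

Call:
apply_moves --moves '[[[0.011,-0.01,0,-0.5,0,0.8,-0.3],[0,0,0,0,0,0,-0.3],[0,0,0,0,0,0,-0.3]]]'

```text
time: 2.45
eef_pos: [0.5911, 0.2161, 0.2477]
tcp_rot: [0.61, 0.793, -0.003, 0.001]
contact_force: [-0.2, -1.1, -0.3]
opening: 0.646
```

```bash
python3 -c "
from h import *
go([.587,.2235,.25],15.5)
im=snap('wrist','w2.png')
go([.587,.2235,.25],15.5)
u0,v0=proj('w2.png',[.587,.2235,.108]);print(u0,v0)
m=(im.max(2)<45).astype('uint8');x0,y0=int(u0)-25,int(v0)-80
n,l,s,c=cv2.connectedComponentsWithStats(m[y0:y0+160,x0:x0+50])
for i in range(1,n):
  if s[i][4]>150: print(s[i],s[i][:2]+[x0,y0])
i=1+s[1:,4].argmax();p=np.argwhere(l==i)
r=cv2.minAreaRect(p[:,::-1].astype('float32'));b=cv2.boxPoints(r)+[x0,y0];print(b)
for q in b: print(onz('w2.png',*q,.108).round(4))
print('c',onz('w2.png',*b.mean(0),.108))
cv2.imwrite('pics/w2c.png',cv2.resize(im[y0:y0+160,x0-100:x0+60,::-1],None,fx=3,fy=3))
"
```

```text
t2.45 pos [0.5911 0.2161 0.2477] yaw14.86 F [-0.25 -1.1  -0.28] op0.646
shift [ 0.0082 -0.0021 -0.0024] turn z -0.64 tilt [-0.19  0.34 -0.  ] q [ 0.19  0.15  1.64 -0.01  1.35 -0.07]
t2.50 pos [0.591  0.2164 0.2477] yaw14.89 F [ 1.3   0.13 -0.28] op0.649
shift [ 0.0078 -0.002  -0.0023] turn z -0.61 tilt [-0.19  0.33  0.  ] q [ 0.19  0.15  1.64 -0.01  1.35 -0.07]
313.59468071976147 204.81812338152852
[[311. 184.]
 [314. 184.]
 [314. 191.]
 [311. 191.]]
[0.5798 0.2414 0.108 ]
[0.5825 0.2421 0.108 ]
[0.5841 0.236  0.108 ]
[0.5814 0.2353 0.108 ]
c [0.58195737 0.2387221  0.108     ]
```

```bash
python3 -c "
from h import *
K,T,im=load('w2.png');g=im.max(2)
print(g[195,290:340]);print(g[130:270,313]);print(g[130:270,310])
"
```

```text
[241 242 243 241 243 242 241 242 237 175 127 125 124 127 128 127 131 127
 125  96  56  47  48  44  49  50  51  46  49  49  82 155 175 178 173 173
 173 175 170 172 174 173 173 173 174 174 174 174 175 174]
[174 202 211 211 211 212 209 205 206 204 206 115  55  50  53  57  57  56
  56  56  54  54  59  55  55  57  56  54  53  52  55  54  51  53  52  53
  52  52  51  53  51  50  48  52  50  49  49  45  52  46  45  49  45  52
  47  44  44  47  44  45  46  45  42  44  49  44  49  47  44  48  47  46
  46  43  43  47  46  49  47  48  53  50  48  48  50  51  51  49  50  50
  51  52  55  50  52  51  54  51  52  53  54  54  56  55  57  58  56  57
  54  58  56  54  57  57  53  58  59  67  65  68  72 228 239 238 238 238
 237 237 236 235 236 237 236 237 236 236 235 237 242 243]
[171 200 205 211 210 210 211 204 204 204 204 166  93  60  58  54  56  53
  52  52  54  50  54  54  53  51  51  55  52  51  53  47  48  51  48  51
  51  50  51  52  54  55  54  55  53  48  50  56  49  48  50  49  49  50
  47  47  47  54  54  53  54  57  51  56  59  56  53  57  55  53  54  65
  65  63  54  51  50  50  53  51  50  55  54  55  57  57  58  57  62  78
 149 165 165 161 164 163 164 161 161 165 169 166 168 170 171 172 176 173
 139 161 168 169 169 165 167 165 167 165 165 177 203 231 236 236 237 238
 237 239 239 239 239 240 237 238 240 239 238 242 243 243]
```

View pics/w2c.png

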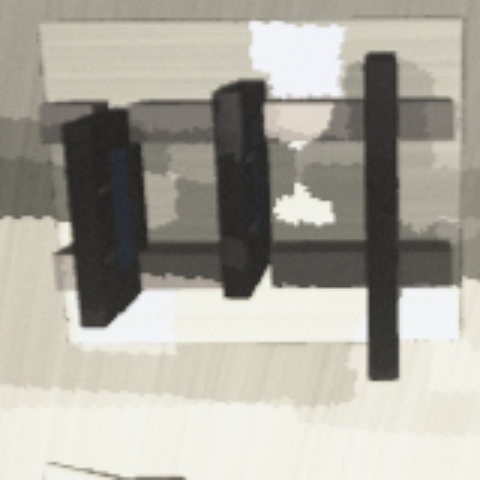

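The crop shows the large frame's top edge running from about (315,144) to (316,251). I'll cast those points to the top plane.

```bash
python3 -c "
from h import *
a=onz('w2.png',315,144,.108);b=onz('w2.png',316,250.7,.108);d=a-b
print(a,b,(a+b)/2,np.linalg.norm(d),np.degrees(np.arctan2(-d[0],d[1])))
p=(a+b)/2;p[2]=.15;go(p,15.4)"
```

```text
[0.57435085 0.27634422 0.108     ] [0.60061149 0.18090507 0.108     ] [0.58748117 0.22862465 0.108     ] 0.09898611776029491 15.38455526368221
t2.50 pos [0.591  0.2164 0.2477] yaw14.89 F [ 1.3   0.13 -0.28] op0.649
shift [0.0133 0.0001 0.0977] turn z -0.51 tilt [-0.19  0.33  0.  ] q [ 0.19  0.15  1.64 -0.01  1.35 -0.07]
```

Call:
apply_moves --moves '[[[0.006,0,0.02,-0.1,0.2,-0.5,-0.2],[0.005,0,0.03,0,0,0,-0.2],[0,0,0.03,0,0,0,-0.2],[0,0,0.02,0,0,0,-0.2],[0,0,0,0,0,0,-0.2],[0,0,0,0,0,0,-0.2]]]'

```text
time: 3.1
eef_pos: [0.5857, 0.2345, 0.1488]
tcp_rot: [0.601, 0.799, 0.002, 0.002]
contact_force: [0.5, -0.2, 0.2]
opening: 0.602
```

```bash
python3 -c "
from h import *
go([.5875,.2275,.083],15.4)"
```

```text
t3.10 pos [0.5857 0.2345 0.1488] yaw16.08 F [ 0.5  -0.22  0.16] op0.602
shift [-0.0071 -0.0006  0.0658] turn z 0.68 tilt [ 0.31  0.12 -0.  ] q [ 0.22  0.23  1.74 -0.    1.17 -0.06]
```

Call:
apply_moves --moves '[[[-0.006,0,0.02,0.2,0.1,0.6,-0.2],[0,0,0.015,0,0,0,-0.2],[0,0,0.01,0,0,0,-0.2],[0,0,0.005,0,0,0,-0.2],[0,0,0,0,0,0,-0.2]]]'

```text
time: 3.6
eef_pos: [0.5908, 0.2317, 0.1039]
tcp_rot: [0.604, 0.797, 0.005, 0.004]
contact_force: [0.7, -0.1, -0.9]
opening: 0.602
```

```bash
python3 -c "
from h import *
go([.5875,.2275,.083],15.4)"
```

```text
t3.60 pos [0.5908 0.2317 0.1039] yaw15.65 F [ 0.73 -0.1  -0.87] op0.602
shift [-0.0031 -0.0046  0.0209] turn z 0.25 tilt [ 0.74  0.03 -0.  ] q [ 0.21  0.28  1.76  0.    1.09 -0.06]
```

Call:
apply_moves --moves '[[[-0.003,-0.004,0.008,0.6,0,0.2,-0.2],[0,0,0.007,0,0,0,-0.2],[0,0,0.004,0,0,0,-0.2],[0,0,0,0,0,0,-0.2],[0,0,0,0,0,0,-0.2]]]'

```text
time: 4.1
eef_pos: [0.5888, 0.2277, 0.085]
tcp_rot: [0.606, 0.796, 0.001, 0.002]
contact_force: [-0.3, 0.0, -1.1]
opening: 0.603
```

```bash
python3 -c "
from h import *
go([.5875,.2275,.083],15.4)"
```

```text
t4.10 pos [0.5888 0.2277 0.085 ] yaw15.44 F [-0.28  0.04 -1.06] op0.603
shift [ 0.0001 -0.0013  0.002 ] turn z 0.04 tilt [ 0.24  0.03 -0.  ] q [ 0.21  0.3   1.78 -0.    1.06 -0.06]
```

Good: 1–2 mm off. I'll close the gripper on the frame, then lift it a little.

Call:
apply_moves --moves '[[[0,-0.001,0.002,0.2,0,0,0.3],[0,0,0,0,0,0,0.6],[0,0,0,0,0,0,1],[0,0,0,0,0,0,1],[0,0,0,0,0,0,1],[0,0,0,0,0,0,1],[0,0,0,0,0,0,1]]]' --force 50

```text
time: 4.8
eef_pos: [0.5884, 0.2277, 0.0839]
tcp_rot: [0.606, 0.796, 0.001, 0.001]
contact_force: [0.0, 0.7, -0.0]
opening: -0.005
```

```bash
python3 -c "
from h import *
go([.5875,.2275,.083],15.4)"
```

```text
t4.80 pos [0.5884 0.2277 0.0839] yaw15.45 F [ 0.04  0.69 -0.04] op-0.005
shift [ 0.0001 -0.0009  0.0009] turn z 0.05 tilt [0.13 0.04 0.  ] q [ 0.21  0.3   1.78 -0.    1.06 -0.06]
```

The gripper reads fully shut where about 0.12 is expected, so I'll look.

```bash
python3 -c "
from h import *
im=snap('wrist','w3.png');snap('scene','s3.png')
a=cv2.imread('pics/w3.png')[60:420,100:540]
s=cv2.imread('pics/s3.png');s=cv2.resize(s[140:260,300:420],(360,360),interpolation=cv2.INTER_CUBIC)
cv2.imwrite('pics/w3c.png',np.hstack([a,s]))"
```

```text
(no output)
```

View pics/w3c.png

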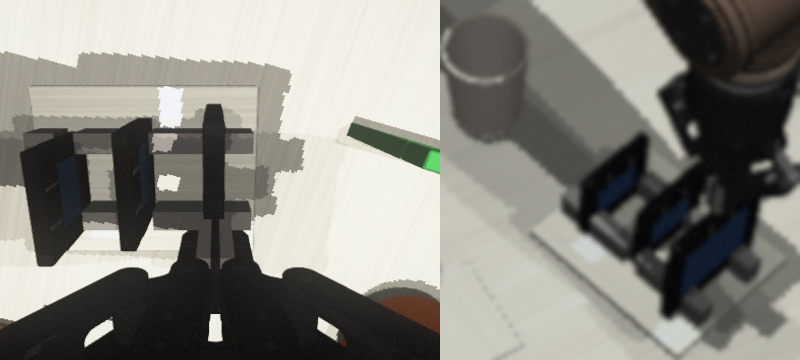

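```bash
python3 -c "
from h import *
s=ctrl.get_state();p=s['eef_pos'];M=R.from_quat(s['tcp_rot']).as_matrix()
for f in('w3.png','s3.png'):
  print(f,'tcp',proj(f,p),'grasp',proj(f,p-M[:,2]*.019))
# frame ends in wrist w3: full-image coords
a=onz('w3.png',313,164.,.108);b=onz('w3.png',314,278,.108);print(a,b,(a+b)/2,np.linalg.norm(a-b))
# in scene: top corners of frame in crop
for u,v in((668,262),(752,202)): print(onz('s3.png',300+(u-440)/3,140+v/3,.108))
c=ctrl.get_calibration('wrist')['cam_to_world'];print(M.T@(c[:3,3]-p))
for k in(-.05,0,.05):print(k,proj('w3.png',p+M[:,0]*k+[0,0,.025]))
"
```

```text
w3.png tcp (np.float64(315.4967749655663), np.float64(269.2773930635849)) grasp (np.float64(315.5357413244497), np.float64(283.3542605463965))
s3.png tcp (np.float64(391.24117050385803), np.float64(215.36917990888657)) grasp (np.float64(392.03239757809376), np.float64(210.78540802189931))
[0.57176259 0.28347029 0.108     ] [0.58628531 0.23225898 0.108     ] [0.57902395 0.25786464 0.108     ] 0.05323070089979776
[0.61070747 0.17132895 0.108     ]
[0.59611177 0.25388234 0.108     ]
[ 6.96461824e-02 -1.70852239e-04 -1.78271491e-01]
-0.05 (np.float64(315.6796922718953), np.float64(377.7034240979692))
0 (np.float64(315.67117192582583), np.float64(288.47772363100887))
0.05 (np.float64(315.661129522076), np.float64(183.3129214455144))
```

```bash
python3 -c "
from h import *
s=ctrl.get_state();p=s['eef_pos'];M=R.from_quat(s['tcp_rot']).as_matrix();print(p,s['opening'])
out=[]
for f,(x,y,w,h) in(('w3.png',(265,150,100,150)),('s3.png',(355,160,75,112))):
  im=cv2.imread('pics/'+f);k=400/w
  c=cv2.resize(im[y:y+h,x:x+w],(400,598),interpolation=cv2.INTER_CUBIC);c=np.clip(c*1.6+10,0,255).astype('uint8')
  for q,col in((p,(0,0,255)),(p+[0,0,.024],(0,255,0)),(np.array([.5744,.2763,.108]),(0,255,255)),(np.array([.6006,.1809,.108]),(255,0,255)),(np.array([.5744,.2763,.008]),(255,255,0))):
    u,v=proj(f,q);cv2.circle(c,(int((u-x)*k),int((v-y)*k)),4,col,-1)
  out.append(c)
cv2.imwrite('pics/c4.png',np.hstack(out))"
```

```text
[0.58838259 0.22763715 0.08387559] -0.0028287768355483305
```

View pics/c4.png

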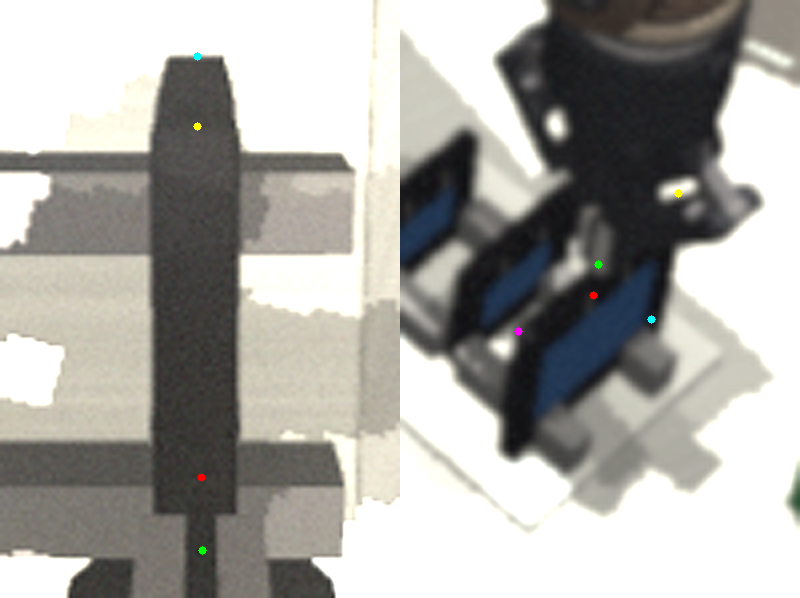

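The wrist crop shows the shut fingers sitting above or in front of the frame's top edge. In the scene crop the frame's real top is about 9 px lower than the plane I assumed, so I'll triangulate the top corners instead of assuming their height.

```bash
python3 -c "
from h import *
def tri(obs):
  A=np.zeros((3,3));b=np.zeros(3)
  for f,u,v in obs:
    K,T,_=load(f);o,d=ray(K,T,u,v);d=d/np.linalg.norm(d);P=np.eye(3)-np.outer(d,d);A+=P;b+=P@o
  x=np.linalg.solve(A,b);print(x.round(4),[ (np.array(proj(f,x))-[u,v]).round(1) for f,u,v in obs]);return x
cr=lambda u,v:(325+u/4,165+v/4)
ct=lambda u,v:(185+(u-400)/4,205+v/4)
print('large +y top');a=[('scene0.png',*cr(326,131)),('top0.png',*ct(446,102)),('w2.png',315,144)];tri(a);tri(a[:2]);tri(a[1:])
print('large -y top');a=[('scene0.png',*cr(216,232)),('top0.png',*ct(640,50)),('w2.png',316,250.7)];tri(a);tri(a[:2]);tri(a[1:])
tri([a[0],a[2]])
# rack base corners: top vs scene
print('rack +x-y corner');tri([('scene0.png',*cr(215,377)),('top0.png',*ct(675,28))])
print('rack +x+y? corner');tri([('scene0.png',*cr(362,245)),('top0.png',*ct(452,85))])
print('rack -x -y');tri([('scene0.png',*cr(22,208)),('top0.png',*ct(747,300))])
"
```

```text
large +y top
[0.5739 0.2755 0.1014] [array([-0.1,  0.2]), array([-0.6, -0.2]), array([-0.7,  0.6])]
[0.5737 0.2749 0.1021] [array([-0.4,  0.1]), array([-0.4, -0.1])]
[0.5745 0.2759 0.0949] [array([-0.1,  0.1]), array([0.1, 0.2])]
large -y top
[0.6013 0.1802 0.1048] [array([-1.9,  0.3]), array([-1.7, -0.7]), array([ 0.5, -0.2])]
[0.6015 0.1805 0.1044] [array([-1.7,  0.4]), array([-1.8, -0.7])]
[0.6014 0.1776 0.0978] [array([ 0., -0.]), array([-0., -0.])]
[0.6022 0.1821 0.1074] [array([-0.9, -0.4]), array([ 2. , -0.9])]
rack +x-y corner
[ 6.354e-01  1.718e-01 -5.000e-04] [array([-0.4,  0.1]), array([-0.4, -0.2])]
rack +x+y? corner
[0.6018 0.2962 0.0013] [array([-0.5,  0.1]), array([-0.5, -0.2])]
rack -x -y
[0.4805 0.1288 0.0038] [array([-0.4,  0.1]), array([-0.5, -0.2])]
```

The frame was at the right place with its top at 0.108, and the wrist view is ambiguous about the grip. A small lift will tell: if it's gripped, it keeps its size in the wrist picture.

Call:
apply_moves --moves '[[[0,0,-0.01,0,0,0,1],[0,0,-0.01,0,0,0,1],[0,0,0,0,0,0,1],[0,0,0,0,0,0,1]]]'

```text
time: 5.3
eef_pos: [0.5888, 0.2278, 0.1065]
tcp_rot: [0.606, 0.796, 0.001, 0.001]
contact_force: [-0.1, -0.7, -0.0]
opening: 0.001
```

```bash
python3 -c "
from h import *
go([.5875,.2275,.083],15.4)
im=snap('wrist','w5.png');snap('scene','s5.png');o=load('w3.png')[2]
for i in(o,im):
  for r in(200,230,260,270,275,280,285,290): print(r,i.max(2)[r,285:350:2])
d=[cv2.resize(cv2.imread('pics/%s.png'%n)[160:272,355:430],(400,598),interpolation=cv2.INTER_CUBIC) for n in('scene0','s5')]
cv2.imwrite('pics/c6.png',np.hstack(d))
"
```

```text
t5.30 pos [0.5888 0.2278 0.1065] yaw15.45 F [-0.05 -0.72 -0.02] op0.001
shift [ 0.0001 -0.0014  0.0235] turn z 0.05 tilt [ 0.21  0.05 -0.  ] q [ 0.21  0.27  1.76 -0.    1.1  -0.06]
200 [ 76  77  78  73  77  75  78  75  76  41  39  39  41  39  39  39  35  38
  42  37  69  76  78  77 104 104 108 106 108 107 110 110 108]
230 [124 124 125 125 122 121 124 127 124  56  32  28  31  31  29  33  32  33
  31  32 115 125 121 123 125 126 123 126 125 127 126 128 126]
260 [ 87  90  92  91  93  90  89  89  88  43  33  28  30  28  30  29  32  31
  31  32  85  88  89  91 109 117 123 120 115 109 108 121 166]
270 [47 45 50 51 46 49 45 47 47 34 25 28 29 32 34 32 34 32 32 28 52 50 52 52
 52 56 55 56 52 56 57 57 58]
275 [ 71  72  71  72  69  73  73  71  70  48  30  27  34  30  32  33  32  33
  32  31  74  72  71  72  91  96  96 101  98 102  98 101 104]
280 [ 69  70  70  68  68  69  70  71  70  72  65  72  69  50  28  32  29  64
  67  74  73  71  73  93  99  99 101  99  98  99 100  99 100]
285 [ 72  68  72  69  71  70  70  70  71  70  70  70  70  47  29  29  22  61
  70  68  73  72  72  95  97  94  97  99 
[... 571 characters left out ...]
 157]
270 [ 79  78  74  77  73  73  75  74  72  65  35  39  33  36  36  34  38  35
  36  74  76 101 100 101 102 100 101  98 101 103 100 187 238]
275 [ 73  75  75  73  75  71  78  77  74  61  40  39  37  37  39  36  31  41
  36  79  97 100 100 101 102 101 102 101 102 101 104 199 236]
280 [240 239 239 239 240 238 239 200  73  73  74  70  72  52  31  35  37  66
  75  75  72  74  72 233 244 244 243 244 244 244 243 244 236]
285 [236 237 238 238 237 238 238 142  73  75  77  76  78  51  36  35  39  64
  75  74  77  76  73 224 243 244 245 245 243 245 245 243 235]
290 [239 189 124 125 125 124 123  82  77  74  75  73  74  48  37  35  32  64
  76  69  77  76  73  87 132 135 137 135 134 231 243 244 230]
```

View pics/c6.png

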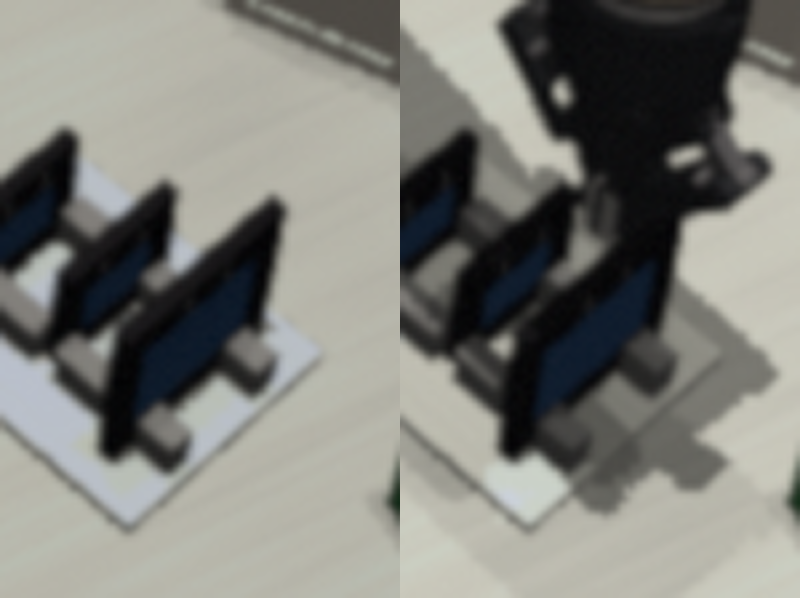

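The frame did not move. At TCP z=0.084 the fingers shut just above its top, so the real tips sit about 25 mm behind the reported TCP. Going lower is safe: the palm stays above 0.13 and the tips stay above the rack rails. I'll reopen, descend further and close.

Call:
apply_moves --moves '[[[0,0,0,0,0,0,-0.2],[0,0,0,0,0,0,-0.2],[0,0,0,0,0,0,-0.2],[0,0,0,0,0,0,-0.2],[0,-0.001,0.012,0.2,0,0,-0.2],[0,0,0.012,0,0,0,-0.2],[0,0,0.01,0,0,0,-0.2],[0,0,0.008,0,0,0,-0.2],[0,0,0.003,0,0,0,-0.2],[0,0,0,0,0,0,-0.2]]]'

```text
time: 6.4
eef_pos: [0.5854, 0.2269, 0.0537]
tcp_rot: [0.606, 0.796, -0.003, -0.002]
contact_force: [0.7, -0.5, 0.3]
opening: 0.598
```

```bash
python3 -c "
from h import *
go([.5875,.2275,.06],15.4)"
```

```text
t6.40 pos [0.5854 0.2269 0.0537] yaw15.44 F [ 0.7  -0.55  0.29] op0.598
shift [ 0.0001  0.0022 -0.0063] turn z 0.04 tilt [-0.38  0.02  0.  ] q [ 0.21  0.34  1.79 -0.    1.02 -0.06]
```

Call:
apply_moves --moves '[[[0,0.002,-0.004,-0.3,0,0,0.3],[0,0,0,0,0,0,0.6],[0,0,0,0,0,0,1],[0,0,0,0,0,0,1],[0,0,0,0,0,0,1],[0,0,0,0,0,0,1],[0,0,0,0,0,0,1]]]' --force 50

```text
time: 7.1
eef_pos: [0.5878, 0.2275, 0.0588]
tcp_rot: [0.606, 0.796, -0.0, 0.0]
contact_force: [0.4, -0.5, -0.7]
opening: 0.099
```

```bash
python3 -c "
from h import *
go([.5875,.2275,.06],15.4)"
```

```text
t7.10 pos [0.5878 0.2275 0.0588] yaw15.44 F [ 0.44 -0.52 -0.68] op0.099
shift [ 0.0001 -0.0003 -0.0012] turn z 0.04 tilt [0.02 0.03 0.  ] q [ 0.21  0.33  1.79 -0.    1.02 -0.06]
```

It is gripped: opening 0.099, about 10 mm. I'll lift it straight out.

Call:
apply_moves --moves '[[[0,0,-0.008,0,0,0,1],[0,0,-0.015,0,0,0,1],[0,0,-0.02,0,0,0,1],[0,0,-0.035,0,0,0,1],[0,0,-0.04,0,0,0,1],[0,0,-0.04,0,0,0,1],[0,0,-0.04,0,0,0,1],[0,0,-0.02,0,0,0,1],[0,0,0,0,0,0,1],[0,0,0,0,0,0,1]]]'

```text
time: 8.1
eef_pos: [0.5864, 0.2274, 0.2943]
tcp_rot: [0.606, 0.796, 0.002, 0.002]
contact_force: [-0.7, -0.1, -2.3]
opening: 0.095
```

```bash
python3 -c "
from h import *
go([.505,-.28,.28],-11.6)"
```

```text
t8.10 pos [0.5864 0.2274 0.2943] yaw15.45 F [-0.72 -0.13 -2.29] op0.095
shift [-0.4674 -0.2137  0.0136] turn z 27.05 tilt [0.27 0.04 0.  ] q [ 0.21  0.13  1.59 -0.    1.43 -0.06]
```

Call:
apply_moves --moves '[[[-0.02,-0.009,0,0,0,0,1],[-0.04,-0.018,0,0,0,0,1],[-0.04,-0.018,0,0,0,0,1],[-0.04,-0.018,0,0,0,0,1],[-0.04,-0.018,0,0,0,0,1],[-0.04,-0.018,0,0,0,0,1],[-0.04,-0.018,0,0,0,0,1],[-0.04,-0.018,0,0,0,0,1],[-0.04,-0.018,0,0,0,0,1],[-0.04,-0.018,0,0,0,0,1],[-0.04,-0.018,0,0,0,0,1],[-0.02,-0.009,0,0,0,0,1]]]'

```text
time: 9.3
eef_pos: [0.4994, -0.2602, 0.2659]
tcp_rot: [0.602, 0.798, -0.005, -0.018]
contact_force: [0.2, 0.7, -2.5]
opening: 0.1
```

Call:
apply_moves --moves '[[[0,0,0,0,0,6,1],[0,0,0,0,0,7,1],[0,0,0,0,0,7,1],[0,0,0,0,0,5,1],[0,0,0,0,0,0,1],[0,0,0,0,0,0,1]]]'

```text
time: 9.9
eef_pos: [0.492, -0.2615, 0.2508]
tcp_rot: [0.768, 0.64, -0.012, -0.029]
contact_force: [-0.0, 0.5, -1.8]
opening: 0.099
```

```bash
python3 -c "
from h import *
go([.505,-.28,.28],-11.6)
im=snap('wrist','w7.png')
for p in ([.5175,-.197,.165],[.5417,-.0864,.18]):print(proj('w7.png',p))"
```

```text
t9.90 pos [ 0.492  -0.2615  0.2508] yaw-10.38 F [-0.01  0.48 -1.81] op0.099
shift [-0.0153  0.0144 -0.0304] turn z 1.22 tilt [-3.39 -1.05 -0.  ] q [-0.66  0.03  1.77 -0.01  1.41 -0.48]
(np.float64(340.9206330801764), np.float64(140.76951276388513))
(np.float64(351.0643049786134), np.float64(-53.08275180295186))
```

View pics/w7.png

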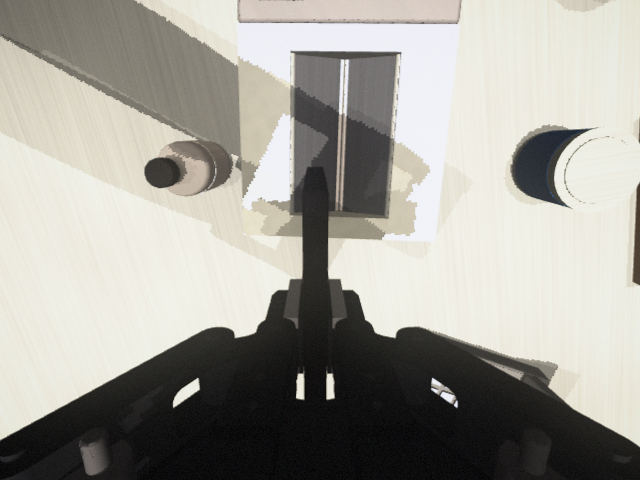

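The wrist view shows the opening with corners near (291,52), (401,53) and (388,217), and the flap seam running from (345,58) to (342,212). The tool has tilted about 3.4° and needs straightening.

```bash
python3 -c "
from h import *
f='w7.png'
c=np.array([onz(f,u,v,.165) for u,v in((291,52),(401,53),(388,217),(290,214))]);print(c)
print([np.linalg.norm(c[i]-c[(i+1)%4]).round(4) for i in range(4)],c.mean(0))
d=c[0]+c[1]-c[2]-c[3];print('yaw',np.degrees(np.arctan2(-d[0],d[1])))
a=onz(f,345,58,.147);b=onz(f,342,212,.147);d=a-b;print('seam',a,b,(a+b)/2,np.linalg.norm(d),np.degrees(np.arctan2(-d[0],d[1])))
go([.518,-.195,.27],-11.5)"
```

```text
[[ 0.49318718 -0.13216003  0.165     ]
 [ 0.56701693 -0.14743618  0.165     ]
 [ 0.5437258  -0.2590929   0.165     ]
 [ 0.46977724 -0.24405101  0.165     ]]
[np.float64(0.0754), np.float64(0.1141), np.float64(0.0755), np.float64(0.1143)] [ 0.51842679 -0.19568503  0.165     ]
yaw -11.799883038212128
seam [ 0.5302009  -0.13939063  0.147     ] [ 0.5094382  -0.25278354  0.147     ] [ 0.51981955 -0.19608709  0.147     ] 0.11527810837472131 -10.376149118487831
t9.95 pos [ 0.4919 -0.2614  0.2506] yaw-10.39 F [ 0.29 -0.4  -2.59] op0.100
shift [ 0.0704  0.0125 -0.0189] turn z 1.11 tilt [-3.41 -1.06  0.  ] q [-0.66  0.03  1.77 -0.01  1.41 -0.48]
```

Both cameras agree on the opening centre, about (0.5185, −0.196), at yaw −11.6°. I'll straighten the tool and move above it.

Call:
apply_moves --moves '[[[0,0,-0.02,-3.4,-1,1,1],[0.02,0.004,0,0,0,0,1],[0.03,0.006,0,0,0,0,1],[0.02,0.003,0,0,0,0,1],[0,0,0,0,0,0,1],[0,0,0,0,0,0,1]]]'

```text
time: 10.55
eef_pos: [0.519, -0.1933, 0.2684]
tcp_rot: [0.772, 0.636, -0.0, -0.001]
contact_force: [-0.1, -0.5, -1.1]
opening: 0.096
```

```bash
python3 -c "
from h import *
go([.5185,-.196,.225],-11.6)"
```

```text
t10.55 pos [ 0.519  -0.1933  0.2684] yaw-11.05 F [-0.11 -0.54 -1.08] op0.096
shift [-0.0028  0.0001  0.0434] turn z 0.55 tilt [-0.15 -0.09  0.  ] q [-0.54 -0.03  1.79  0.    1.38 -0.35]
```

Call:
apply_moves --moves '[[[-0.003,0,0.015,-0.1,0,0.5,1],[0,0,0.02,0,0,0,1],[0,0,0.02,0,0,0,1],[0,0,0.01,0,0,0,1],[0,0,0.005,0,0,0,1],[0,0,0,0,0,0,1]]]'

```text
time: 11.15
eef_pos: [0.5165, -0.2006, 0.1925]
tcp_rot: [0.776, 0.631, -0.0, -0.001]
contact_force: [-0.5, -0.1, 0.5]
opening: 0.099
```

```bash
python3 -c "
from h import *
go([.5185,-.196,.115],-11.6)"
```

```text
t11.15 pos [ 0.5165 -0.2006  0.1925] yaw-11.81 F [-0.53 -0.1   0.54] op0.099
shift [0.0049 0.0012 0.0775] turn z -0.21 tilt [-0.11 -0.01 -0.  ] q [-0.55  0.02  1.88 -0.    1.24 -0.35]
```

Call:
apply_moves --moves '[[[0.004,0.001,0.01,0,0,0,1],[0,0,0.015,0,0,0,1],[0,0,0.015,0,0,0,1],[0,0,0.01,0,0,0,1],[0,0,0.005,0,0,0,1],[0,0,0,0,0,0,1],[0,0,0,0,0,0,1]]]'

```text
time: 11.85
eef_pos: [0.519, -0.1976, 0.1337]
tcp_rot: [0.776, 0.631, -0.001, 0.0]
contact_force: [0.4, -0.3, 0.1]
opening: 0.1
```

```bash
python3 -c "
from h import *
go([.5185,-.196,.11],-11.6)"
```

```text
t11.85 pos [ 0.519  -0.1976  0.1337] yaw-11.78 F [ 0.37 -0.34  0.11] op0.100
shift [ 0.0015 -0.0008  0.0237] turn z -0.18 tilt [ 0.    0.08 -0.  ] q [-0.55  0.08  1.93 -0.    1.13 -0.34]
```

Call:
apply_moves --moves '[[[0.001,0,0.01,0,0,0,1],[0,0,0.008,0,0,0,1],[0,0,0.003,0,0,0,1],[0,0,0,0,0,0,1],[0,0,0,0,0,0,1]]]'

```text
time: 12.35
eef_pos: [0.5199, -0.1969, 0.112]
tcp_rot: [0.776, 0.631, -0.0, 0.001]
contact_force: [0.4, 0.3, -1.8]
opening: 0.097
```

Call:
apply_moves --moves '[[[0,0,0.002,0,0,0,1],[0,0,0.002,0,0,0,1],[0,0,0,0,0,0,1]]]'

```text
time: 12.65
eef_pos: [0.5202, -0.1971, 0.1085]
tcp_rot: [0.776, 0.631, -0.0, 0.002]
contact_force: [-0.8, 0.0, -1.9]
opening: 0.098
```

```bash
python3 -c "
from h import *
go([.5185,-.196,.101],-11.6)"
```

```text
t12.65 pos [ 0.5202 -0.1971  0.1085] yaw-11.78 F [-0.78  0.01 -1.92] op0.098
shift [ 0.0007 -0.0019  0.0075] turn z -0.18 tilt [ 0.15  0.13 -0.  ] q [-0.54  0.11  1.95 -0.    1.08 -0.34]
```

Call:
apply_moves --moves '[[[0,-0.001,0.002,0.1,0.1,-0.1,1],[0,0,0.002,0,0,0,1],[0,0,0.002,0,0,0,1],[0,0,0,0,0,0,1]]]'

```text
time: 13.05
eef_pos: [0.5201, -0.1974, 0.1035]
tcp_rot: [0.775, 0.631, 0.001, 0.002]
contact_force: [-0.4, 1.0, -0.4]
opening: 0.1
```

Call:
apply_moves --moves '[[[0,0,0.002,0,0,0,1],[0,0,0.001,0,0,0,1],[0,0,0,0,0,0,1]]]'

```text
time: 13.35
eef_pos: [0.5206, -0.1976, 0.1007]
tcp_rot: [0.776, 0.631, 0.001, 0.002]
contact_force: [0.1, 0.8, 1.1]
opening: 0.1
```

Call:
apply_moves --moves '[[[0,0,0.002,0,0,0,1],[0,0,0,0,0,0,1],[0,0,0,0,0,0,1]]]'

```text
time: 13.65
eef_pos: [0.5206, -0.1977, 0.0984]
tcp_rot: [0.775, 0.631, 0.001, 0.002]
contact_force: [-0.1, 0.6, 0.7]
opening: 0.101
```

```bash
python3 -c "
from h import *
go([.5185,-.196,.101],-11.6)"
```

```text
t13.65 pos [ 0.5206 -0.1977  0.0984] yaw-11.70 F [-0.12  0.63  0.68] op0.101
shift [ 0.0013 -0.0024 -0.0027] turn z -0.10 tilt [0.27 0.09 0.  ] q [-0.55  0.13  1.95  0.    1.06 -0.34]
```

Call:
apply_moves --moves '[[[0,0,0.002,0.1,0,0,1],[0,0,0.001,0,0,0,1],[0,0,0,0,0,0,1]]]'

```text
time: 13.95
eef_pos: [0.5208, -0.1978, 0.0953]
tcp_rot: [0.776, 0.631, 0.0, 0.002]
contact_force: [0.1, 0.1, 0.3]
opening: 0.101
```

Call:
apply_moves --moves '[[[0,0,0.002,0,0,0,1],[0,0,0.001,0,0,0,1],[0,0,0,0,0,0,1]]]'

```text
time: 14.25
eef_pos: [0.5209, -0.1979, 0.0923]
tcp_rot: [0.776, 0.631, 0.0, 0.002]
contact_force: [-1.3, -0.3, 0.0]
opening: 0.101
```

The lower edge is about 9 mm below the comb tops with no resistance, so it has found a slot. I'll continue gently.

Call:
apply_moves --moves '[[[0,0,0.002,0,0,0,1],[0,0,0.002,0,0,0,1],[0,0,0.002,0,0,0,1],[0,0,0,0,0,0,1]]]'

```text
time: 14.65
eef_pos: [0.5208, -0.1979, 0.0856]
tcp_rot: [0.775, 0.631, 0.0, 0.002]
contact_force: [-0.9, -0.4, -0.4]
opening: 0.099
```

Call:
apply_moves --moves '[[[0,0,0.002,0,0,0,1],[0,0,0.002,0,0,0,1],[0,0,0.001,0,0,0,1],[0,0,0,0,0,0,1]]]'

```text
time: 15.05
eef_pos: [0.5202, -0.1977, 0.0814]
tcp_rot: [0.775, 0.631, -0.0, 0.001]
contact_force: [-2.3, -0.2, 0.1]
opening: 0.097
```

```bash
python3 -c "
from h import *
go([.5185,-.196,.101],-11.6)"
```

```text
t15.05 pos [ 0.5202 -0.1977  0.0814] yaw-11.68 F [-2.32 -0.15  0.08] op0.097
shift [ 0.0013 -0.002  -0.0196] turn z -0.08 tilt [0.07 0.1  0.  ] q [-0.54  0.15  1.96 -0.    1.03 -0.34]
```

A slight sideways force of −2.3 N in x says the frame is leaning on the slot's +x side. I'll ease 1 mm toward −x and go on.

Call:
apply_moves --moves '[[[0,-0.001,0.001,0,0,0,1],[0,0,0.002,0,0,0,1],[0,0,0.001,0,0,0,1],[0,0,0,0,0,0,1]]]'

```text
time: 15.45
eef_pos: [0.5188, -0.1976, 0.0793]
tcp_rot: [0.775, 0.632, -0.001, 0.001]
contact_force: [-1.5, -0.5, 0.3]
opening: 0.099
```

Call:
apply_moves --moves '[[[0,0,0.002,0,0,0,1],[0,0,0.001,0,0,0,1],[0,0,0,0,0,0,1]]]'

```text
time: 15.75
eef_pos: [0.5187, -0.1977, 0.0791]
tcp_rot: [0.775, 0.632, -0.001, 0.0]
contact_force: [-2.8, 0.7, 0.7]
opening: 0.101
```

Call:
apply_moves --moves '[[[0,-0.001,0.002,0,0,0,1],[0,0,0.002,0,0,0,1],[0,0,0,0,0,0,1]]]'

```text
time: 16.05
eef_pos: [0.5185, -0.1978, 0.0784]
tcp_rot: [0.775, 0.632, -0.001, 0.001]
contact_force: [-0.9, -0.7, -1.7]
opening: 0.101
```

```bash
python3 -c "
from h import *
go([.5185,-.196,.071],-11.6);s=ctrl.get_state();print(s['wrist_torque'])"
```

```text
t16.05 pos [ 0.5185 -0.1978  0.0784] yaw-11.66 F [-0.86 -0.7  -1.65] op0.101
shift [ 0.0018 -0.0004  0.0074] turn z -0.06 tilt [0.04 0.14 0.  ] q [-0.55  0.15  1.97 -0.    1.02 -0.34]
[-0.05332887 -0.02213109 -0.02835161]
```

Call:
apply_moves --moves '[[[0,0,0.003,0,0,0,1],[0,0,0.002,0,0,0,1],[0,0,0,0,0,0,1],[0,0,0,0,0,0,1]]]'

```text
time: 16.45
eef_pos: [0.5184, -0.1978, 0.0783]
tcp_rot: [0.775, 0.632, -0.001, 0.001]
contact_force: [-3.4, 2.1, 4.2]
opening: 0.095
```

Contact at 4 N with about 7 mm still to go. This is probably the gripper's knuckles at the opening's rim, since the frame is already 22 mm down a slot. I'll back off 1 mm and release just slightly so it can drop.

Call:
apply_moves --moves '[[[0,0,-0.002,0,0,0,1],[0,0,0,0,0,0,1],[0,0,0,0,0,0,0.75],[0,0,0,0,0,0,0.65],[0,0,0,0,0,0,0.6],[0,0,0,0,0,0,0.6],[0,0,0,0,0,0,0.6]]]' --force 20

```text
time: 17.15
eef_pos: [0.5175, -0.1984, 0.0832]
tcp_rot: [0.775, 0.632, -0.003, -0.002]
contact_force: [-4.6, 0.4, 5.9]
opening: 0.191
```

```bash
python3 -c "
from h import *
go([.5185,-.196,.071],-11.6)
snap('scene','s8.png');a=cv2.imread('pics/s8.png')[195:330,140:300]
w=snap('wrist','w8.png')[:,:,::-1][130:350,200:430]
a=cv2.resize(a,(400,338),interpolation=cv2.INTER_CUBIC);w=cv2.resize(w,(353,338))
cv2.imwrite('pics/c8.png',np.hstack([a,w]))"
```

```text
t17.15 pos [ 0.5175 -0.1984  0.0832] yaw-11.68 F [-4.58  0.36  5.93] op0.191
shift [0.0026 0.0005 0.0122] turn z -0.08 tilt [-0.37  0.16 -0.  ] q [-0.55  0.15  1.96 -0.01  1.04 -0.34]
```

View pics/c8.png

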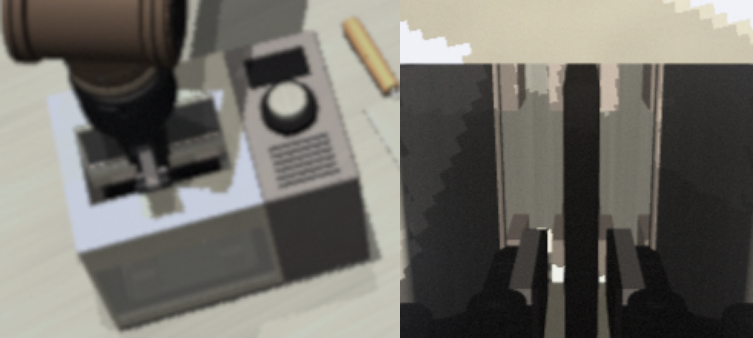

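The wrist crop shows the frame (crop 565–600) free between the open fingers. Its top is about 23 px wide, which fits it having dropped home. I'll withdraw straight up.

Call:
apply_moves --moves '[[[0,0,-0.005,0,0,0,0.6],[0,0,-0.01,0,0,0,0.6],[0,0,-0.015,0,0,0,0.6],[0,0,-0.02,0,0,0,0.6],[0,0,-0.03,0,0,0,0.6],[0,0,-0.04,0,0,0,0.6],[0,0,-0.02,0,0,0,0.6],[0,0,0,0,0,0,0.6],[0,0,0,0,0,0,0.6]]]'

```text
time: 18.15
eef_pos: [0.5193, -0.1982, 0.2334]
tcp_rot: [0.775, 0.631, -0.002, -0.001]
contact_force: [0.2, 0.5, -0.1]
opening: 0.202
```

```bash
python3 -c "
from h import *
go([.5185,-.196,.27],-11.6)
w=snap('wrist','w9.png')[:,:,::-1][40:440,120:520]
s=snap('scene','s9.png')[:,:,::-1][195:330,140:300]
s=cv2.resize(s,(400,338),interpolation=cv2.INTER_CUBIC);s=np.clip(np.vstack([s,np.zeros((62,400,3))])*1.8,0,255)
cv2.imwrite('pics/c9.png',np.hstack([w,s]))
print(proj('w9.png',[.5185,-.196,.147]))"
```

```text
t18.15 pos [ 0.5193 -0.1982  0.2334] yaw-11.69 F [ 0.23  0.49 -0.1 ] op0.202
shift [ 0.0018 -0.0013 -0.0366] turn z -0.09 tilt [-0.23  0.17 -0.  ] q [-0.54 -0.    1.83 -0.    1.32 -0.34]
(np.float64(314.5716372370141), np.float64(225.9634931101193))[ WARN:0@7.270] global loadsave.cpp:1063 imwrite_ Unsupported depth image for selected encoder is fallbacked to CV_8U.
```

```bash
python3 -c "
from h import *
def width(f,rows,u0=270,u1=360):
  K,T,im=load(f);g=im.astype(float).max(2);out=[]
  for r in rows:
    p=g[r,u0:u1];c=315-u0
    lo=p[c-3:c+4].mean()
    i=c
    while i>0 and p[i]<lo+18:i-=1
    j=c
    while j<len(p)-1 and p[j]<lo+18:j+=1
    L=i+(p[i]-lo-18)/(p[i]-p[i+1]);Rr=j-(p[j]-lo-18)/(p[j]-p[j-1])
    best=min(np.arange(.05,.16,.0005),key=lambda z:abs(np.linalg.norm(onz(f,u0+L,r,z)-onz(f,u0+Rr,r,z))-.010))
    out.append((r,round(Rr-L,2),round(best,4)))
  return out
print(width('w3.png',[220,230,240,250]))
print(width('w5.png',[220,230,240,250]))
print(width('w8.png',[180,190,200,210,220,230,240,250,260]))
print(width('w7.png',[200,210,220,230,240,250,260]))
"
```

```text
[(220, np.float64(20.67), np.float64(0.0975)), (230, np.float64(20.18), np.float64(0.095)), (240, np.float64(20.21), np.float64(0.0965)), (250, np.float64(20.16), np.float64(0.0975))]
[(220, np.float64(17.76), np.float64(0.093)), (230, np.float64(17.79), np.float64(0.095)), (240, np.float64(18.23), np.float64(0.101)), (250, np.float64(17.59), np.float64(0.096))]
[(180, np.float64(20.94), np.float64(0.094)), (190, np.float64(23.0), np.float64(0.11)), (200, np.float64(22.55), np.float64(0.1085)), (210, np.float64(22.82), np.float64(0.1115)), (220, np.float64(22.81), np.float64(0.1125)), (230, np.float64(22.62), np.float64(0.1125)), (240, np.float64(22.49), np.float64(0.113)), (250, np.float64(22.21), np.float64(0.112)), (260, np.float64(22.48), np.float64(0.115))]
[(200, np.float64(31.02), np.float64(0.1595)), (210, np.float64(35.88), np.float64(0.1595)), (220, np.float64(24.75), np.float64(0.1595)), (230, np.float64(24.51), np.float64(0.1595)), (240, np.float64(24.18), np.float64(0.1595)), (250, np.float64(24.13), np.float64(0.1595)), (260, np.float64(23.68), np.float64(0.1595))]
```

With bias corrected against the known 0.108, the frame top reads about 0.1235 ±0.002 against 0.120 for home, so it has dropped but not with much certainty. Since a wrong button press fails the run, I'll shut the fingers and gently tamp the top to confirm.

Call:
apply_moves --moves '[[[0,-0.001,0.01,-0.2,0.1,0,1],[0,0,0.02,0,0,0,1],[0,0,0.025,0,0,0,1],[0,0,0.025,0,0,0,1],[0,0,0.01,0,0,0,1],[0,0,0,0,0,0,1],[0,0,0,0,0,0,1]]]' --force 20

```text
time: 18.95
eef_pos: [0.5112, -0.1942, 0.1269]
tcp_rot: [0.776, 0.631, -0.004, -0.009]
contact_force: [-0.4, 0.6, 0.6]
opening: -0.003
```

```bash
python3 -c "
from h import *
go([.5185,-.198,.098],-11.6)"
```

```text
t18.95 pos [ 0.5112 -0.1942  0.1269] yaw-11.70 F [-0.39  0.55  0.64] op-0.003
shift [-0.0025  0.0085  0.0287] turn z -0.10 tilt [-1.09 -0.35  0.  ] q [-0.55  0.09  1.94 -0.    1.14 -0.34]
```

Tilt and x drifted a little, so I'll correct those before going lower.

Call:
apply_moves --moves '[[[-0.002,0.007,0,-1,-0.3,0,1],[0,0,0,0,0,0,1],[0,0,0.008,0,0,0,1],[0,0,0.006,0,0,0,1],[0,0,0.003,0,0,0,1],[0,0,0,0,0,0,1]]]'

```text
time: 19.55
eef_pos: [0.5212, -0.1996, 0.1132]
tcp_rot: [0.776, 0.631, 0.002, 0.004]
contact_force: [-0.2, 1.0, 1.5]
opening: 0.002
```

```bash
python3 -c "
from h import *
go([.5185,-.198,.098],-11.6)"
```

```text
t19.55 pos [ 0.5212 -0.1996  0.1132] yaw-11.70 F [-0.2   1.02  1.49] op0.002
shift [ 0.0011 -0.0031  0.0152] turn z -0.10 tilt [ 0.48  0.15 -0.  ] q [-0.55  0.11  1.94  0.    1.08 -0.34]
```

Call:
apply_moves --moves '[[[0,-0.002,0.004,0.4,0.1,0,1],[0,0,0.004,0,0,0,1],[0,0,0,0,0,0,1],[0,0,0,0,0,0,1]]]'

```text
time: 19.95
eef_pos: [0.52, -0.1996, 0.1056]
tcp_rot: [0.776, 0.631, 0.0, 0.002]
contact_force: [0.3, -0.2, 1.6]
opening: 0.003
```

Call:
apply_moves --moves '[[[0,0,0.003,0,0,0,1],[0,0,0.002,0,0,0,1],[0,0,0,0,0,0,1]]]'

```text
time: 20.25
eef_pos: [0.5206, -0.2, 0.1007]
tcp_rot: [0.776, 0.631, 0.001, 0.002]
contact_force: [-0.6, 0.9, 1.0]
opening: 0.002
```

Call:
apply_moves --moves '[[[0,0,0.002,0,0,0,1],[0,0,0.002,0,0,0,1],[0,0,0,0,0,0,1]]]'

```text
time: 20.55
eef_pos: [0.5201, -0.1999, 0.0962]
tcp_rot: [0.775, 0.631, 0.0, 0.002]
contact_force: [0.4, 0.8, 1.6]
opening: -0.003
```

```bash
python3 -c "
from h import *
go([.5185,-.198,.095],-11.6)"
```

```text
t20.55 pos [ 0.5201 -0.1999  0.0962] yaw-11.70 F [0.41 0.82 1.65] op-0.003
shift [ 0.0015 -0.002   0.0012] turn z -0.10 tilt [0.19 0.11 0.  ] q [-0.55  0.13  1.95 -0.    1.05 -0.34]
```

Call:
apply_moves --moves '[[[0,0,0.002,0,0,0,1],[0,0,0.001,0,0,0,1],[0,0,0,0,0,0,1]]]'

```text
time: 20.85
eef_pos: [0.5202, -0.2, 0.0932]
tcp_rot: [0.775, 0.631, 0.0, 0.002]
contact_force: [-0.7, 0.7, 1.5]
opening: -0.002
```

Call:
apply_moves --moves '[[[0,0,0.002,0,0,0,1],[0,0,0.001,0,0,0,1],[0,0,0,0,0,0,1]]]'

```text
time: 21.15
eef_pos: [0.5206, -0.2001, 0.0902]
tcp_rot: [0.776, 0.631, 0.001, 0.002]
contact_force: [0.0, 1.0, 1.6]
opening: -0.003
```

Call:
apply_moves --moves '[[[0,0,0.002,0,0,0,1],[0,0,0.002,0,0,0,1],[0,0,0,0,0,0,1]]]'

```text
time: 21.45
eef_pos: [0.5206, -0.2001, 0.0858]
tcp_rot: [0.775, 0.631, 0.001, 0.003]
contact_force: [0.4, 0.1, 1.1]
opening: -0.002
```

Call:
apply_moves --moves '[[[0,0,0.002,0,0,0,1],[0,0,0.001,0,0,0,1],[0,0,0,0,0,0,1]]]'

```text
time: 21.75
eef_pos: [0.5219, -0.2005, 0.0847]
tcp_rot: [0.776, 0.631, 0.001, 0.003]
contact_force: [-0.8, -0.9, 0.2]
opening: -0.001
```

Call:
apply_moves --moves '[[[0,0,0.003,0,0,0,1],[0,0,0.001,0,0,0,1],[0,0,0,0,0,0,1]]]'

```text
time: 22.05
eef_pos: [0.5248, -0.2012, 0.0849]
tcp_rot: [0.776, 0.631, 0.003, 0.006]
contact_force: [0.3, 0.9, 0.3]
opening: -0.001
```

```bash
python3 -c "
from h import *
go([.5185,-.198,.08],-11.6)
im=snap('wrist','w10.png');snap('scene','s10.png')
for r in(200,230,260,272,280):print(r,im.max(2)[r,285:350:2])"
```

```text
t22.05 pos [ 0.5248 -0.2012  0.0849] yaw-11.73 F [0.32 0.89 0.3 ] op-0.001
shift [ 0.0019 -0.0069  0.0048] turn z -0.13 tilt [ 0.77  0.15 -0.  ] q [-0.55  0.15  1.95  0.    1.02 -0.34]
200 [129 122 122 124 122 119  77  31  34  40  36  41  37  31  36  32  36  33
 111 126 125 117 116 119 115 118 120 122 118  92 158 106  47]
230 [122 117 117 116 111 119  86  20  24  28  26  19  21  27  26  24  26  20
  90 118 121 114 115 118 116 112 114 113  90 112 166  54  43]
260 [115 116 111 112 110 113  74  21  23  22  18  20  23  21  19  24  21  21
  65 118 122 114 116 117 114 115 115 116  74 109 101  38  36]
272 [114  98  85  89  86  85  84  26  15  19  16  16  19  21  23  15  20  22
  71  86  98 115 116 113 110 115 113 114  61 113  87  32  37]
280 [113  86  85  85  86  85  72  39  62  60  64  65  62  39  17  16  22  51
  62  61  64  63  61 104 112 115 115 114  60 120  80  33  32]
```

The descent stalled at TCP 0.0847 with a small sideways slip. I'll pin down the frame's height from its width in the wrist pictures, using half-level edges and calibrating against the pictures where its height is known (w3, w5, w7).

```bash
python3 -c "
from h import *
def hw(p,c):
  lo=p[c-3:c+4].mean()
  def edge(s):
    i=c
    while p[i]<lo+15:i+=s
    hi=p[i+2*s:i+5*s:s].mean();h=(lo+hi)/2;i=c
    while p[i]<h:i+=s
    return i-s*(p[i]-h)/(p[i]-p[i-s])
  return edge(1)-edge(-1)
for f,tz,top in(('w3',.0839,.108),('w5',.1065,.108),('w7',.2508,.2998),('w8',.0832,.120),('w10',.0849,.120)):
  K,T,im=load(f+'.png');g=im.astype(float).max(2)
  w=[]
  for r in range(200,262,3):
    row=g[r-1:r+2].mean(0)
    c=310 if f=='w10' else 315
    o,d=ray(K,T,c,r); depth=(T[2,3]-top)/-d[2]   # per unit focal
    w.append((hw(row,c),depth))
  w=np.array(w);print(f,'camz %.4f'%T[2,3],'w %.2f'%np.median(w[:,0]),'implied thickness mm %.2f +- %.2f'%(np.median(w[:,0]*w[:,1])/K[0,0]*1e3,np.std(w[:,0]*w[:,1])/K[0,0]*1e3))
"
```

```text
w3 camz 0.2621 w 22.09 implied thickness mm 10.03 +- 0.16
w5 camz 0.2847 w 19.21 implied thickness mm 10.03 +- 0.18
w7 camz 0.4300 w 25.67 implied thickness mm 9.90 +- 0.86
w8 camz 0.2615 w 23.60 implied thickness mm 9.91 +- 0.08
w10 camz 0.2630 w 23.41 implied thickness mm 9.88 +- 0.13
```

With half-level edges, the known pictures give a thickness of 10.03 mm, and w8 and w10 give 9.9 mm for a top at 0.120. A frame 4.5 mm too high would give about 9.6 mm, so it is home. I'll withdraw and let the flaps shut.

Call:
apply_moves --moves '[[[0,0,-0.008,0,0,0,1],[0,-0.004,-0.015,0.7,0,0,1],[0,0,-0.03,0,0,0,1],[0,0,-0.04,0,0,0,1],[0,0,-0.04,0,0,0,1],[0,0,-0.02,0,0,0,1],[0,0,0,0,0,0,1],[0,0,0,0,0,0,1]]]'

```text
time: 22.95
eef_pos: [0.516, -0.1981, 0.2366]
tcp_rot: [0.776, 0.631, -0.004, -0.006]
contact_force: [0.3, -0.5, -0.4]
opening: -0.003
```

```bash
python3 -c "
from h import *
c=np.array([.5185,-.196]);a=np.radians(90-11.6);b=c+.115*np.array([np.cos(a),np.sin(a)]);print('button',b)
go([*b,.22],-11.6)"
```

```text
button [ 0.54162396 -0.08334885]
t22.95 pos [ 0.516  -0.1981  0.2366] yaw-11.77 F [ 0.27 -0.54 -0.39] op-0.003
shift [0.1175 0.0019 0.0168] turn z -0.17 tilt [-0.78 -0.09  0.  ] q [-0.55 -0.    1.83 -0.    1.33 -0.34]
```

Call:
apply_moves --moves '[[[0.02,0,0,-0.7,0,0,1],[0.035,0,0,0,0,0,1],[0.035,0,0,0,0,0,1],[0.02,0.001,0,0,0,0,1],[0,0,0,0,0,0,1],[0,0,0,0,0,0,1]]]'

```text
time: 23.55
eef_pos: [0.5336, -0.086, 0.2221]
tcp_rot: [0.777, 0.63, -0.006, -0.011]
contact_force: [-0.2, -1.1, -0.0]
opening: 0.002
```

```bash
python3 -c "
from h import *
go([.5416,-.0833,.2],-11.6)
t=snap('top','t11.png')[:,:,::-1][190:310,340:490];s=snap('scene','s11.png')[:,:,::-1][195:330,140:300]
t=cv2.resize(t,(400,320),interpolation=cv2.INTER_CUBIC);s=cv2.resize(s,(380,320),interpolation=cv2.INTER_CUBIC)
cv2.imwrite('pics/c11.png',np.clip(np.hstack([t,s]).astype(float)*1.5,0,255).astype('uint8'))"
```

```text
t23.55 pos [ 0.5336 -0.086   0.2221] yaw-11.93 F [-0.18 -1.07 -0.03] op0.002
shift [0.0042 0.0078 0.0219] turn z -0.33 tilt [-1.36 -0.27  0.  ] q [-0.35 -0.02  1.86  0.    1.32 -0.14]
```

View pics/c11.png

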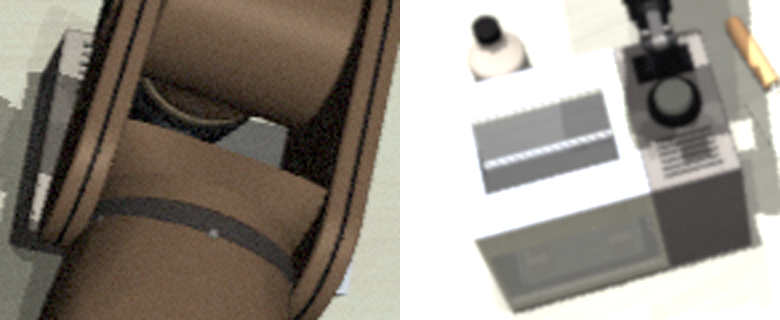

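The scene view shows both flaps shut, with the seam closed at crop (545,150) and nothing sticking out. Next I'll centre over the button and press.

Call:
apply_moves --moves '[[[0.003,0.007,0,-1.3,-0.2,0,1],[0,0,0,0,0,0,1],[0,0,0.01,0,0,0,1],[0,0,0.01,0,0,0,1],[0,0,0.005,0,0,0,1],[0,0,0,0,0,0,1],[0,0,0,0,0,0,1]]]'

```text
time: 24.35
eef_pos: [0.5408, -0.0881, 0.1937]
tcp_rot: [0.779, 0.627, 0.0, -0.0]
contact_force: [0.0, 0.1, -0.1]
opening: -0.003
```

```bash
python3 -c "
from h import *
go([.5416,-.0833,.16],-11.6)"
```

```text
t24.35 pos [ 0.5408 -0.0881  0.1937] yaw-12.29 F [ 0.01  0.05 -0.09] op-0.003
shift [ 0.0049 -0.0002  0.0337] turn z -0.69 tilt [-0.03 -0.04  0.  ] q [-0.35  0.01  1.89  0.    1.24 -0.13]
```

Call:
apply_moves --moves '[[[0.004,0,0.008,0,0,-0.6,1],[0,0,0.007,0,0,0,1],[0,0,0.004,0,0,0,1],[0,0,0,0,0,0,1],[0,0,0,0,0,0,1]]]'

```text
time: 24.85
eef_pos: [0.5419, -0.0837, 0.1732]
tcp_rot: [0.775, 0.632, 0.0, -0.0]
contact_force: [0.0, -0.4, -0.3]
opening: -0.003
```

Call:
apply_moves --moves '[[[0,0,0.004,0,0,0,1],[0,0,0.003,0,0,0,1],[0,0,0,0,0,0,1]]]'

```text
time: 25.15
eef_pos: [0.5422, -0.0838, 0.1662]
tcp_rot: [0.775, 0.632, 0.001, 0.0]
contact_force: [-0.5, 0.2, -0.1]
opening: -0.003
```

Call:
apply_moves --moves '[[[0,0,0.003,0,0,0,1],[0,0,0.002,0,0,0,1],[0,0,0,0,0,0,1]]]'

```text
time: 25.45
eef_pos: [0.5423, -0.0839, 0.1609]
tcp_rot: [0.775, 0.632, 0.001, 0.0]
contact_force: [0.2, 0.5, -0.8]
opening: -0.001
```

Call:
apply_moves --moves '[[[0,0,0.003,0,0,0,1],[0,0,0.002,0,0,0,1],[0,0,0,0,0,0,1]]]'

```text
time: 25.75
eef_pos: [0.5424, -0.0839, 0.1555]
tcp_rot: [0.775, 0.632, 0.001, 0.0]
contact_force: [0.0, 0.5, -0.1]
opening: -0.002
```

Call:
apply_moves --moves '[[[0,0,0.003,0,0,0,1],[0,0,0.002,0,0,0,1],[0,0,0,0,0,0,1]]]'

```text
time: 26.05
eef_pos: [0.5426, -0.084, 0.1507]
tcp_rot: [0.775, 0.632, 0.001, 0.001]
contact_force: [-1.1, 0.4, 1.0]
opening: 0.001
```

Call:
apply_moves --moves '[[[0,0,0.003,0,0,0,1],[0,0,0.002,0,0,0,1],[0,0,0,0,0,0,1]]]'

```text
time: 26.35
eef_pos: [0.5428, -0.0841, 0.147]
tcp_rot: [0.775, 0.632, 0.001, 0.001]
contact_force: [-2.1, -0.2, 4.4]
opening: -0.003
```

Call:
apply_moves --moves '[[[0,0,0.004,0,0,0,1],[0,0,0.003,0,0,0,1],[0,0,0.002,0,0,0,1]]]'

```text
time: 26.65
eef_pos: [0.543, -0.0842, 0.1455]
tcp_rot: [0.775, 0.632, 0.0, 0.0]
contact_force: [-5.2, 1.2, 7.8]
opening: -0.001
```

Call:
apply_moves --moves '[[[0,0,0.005,0,0,0,1],[0,0,0.004,0,0,0,1],[0,0,0,0,0,0,1]]]'

```text
time: 26.95
eef_pos: [0.5431, -0.0842, 0.147]
tcp_rot: [0.774, 0.633, -0.001, 0.0]
contact_force: [-2.7, -0.2, 4.5]
opening: 0.005
```

Call:
apply_moves --moves '[[[0,0,0.006,0,0,0,1],[0,0,0.007,0,0,0,1],[0,0,0.007,0,0,0,1]]]'

```text
time: 27.25
eef_pos: [0.5443, -0.0846, 0.145]
tcp_rot: [0.774, 0.633, -0.002, 0.0]
contact_force: [-15.7, 3.9, 31.2]
opening: -0.005
```

```bash
python3 -c "
from h import *
go([.5416,-.0833,.16],-11.6)"
```

```text
t27.25 pos [ 0.5443 -0.0846  0.145 ] yaw-11.39 F [-15.66   3.92  31.16] op-0.005
shift [ 0.0007 -0.003  -0.015 ] turn z 0.21 tilt [-0.13  0.19  0.  ] q [-0.34  0.06  1.93 -0.    1.15 -0.14]
```

31 N against the stop means the button is fully down. I'll release it and rise clear.

Call:
apply_moves --moves '[[[0,0,-0.01,0,0,0,1],[0,0,-0.02,0,0,0,1],[0,0,-0.03,0,0,0,1],[0,0,-0.03,0,0,0,1],[0,0,-0.02,0,0,0,1],[0,0,0,0,0,0,1],[0,0,0,0,0,0,1],[0,0,0,0,0,0,1]]]'

```text
time: 28.05
eef_pos: [0.5448, -0.0842, 0.2562]
tcp_rot: [0.774, 0.633, -0.001, 0.001]
contact_force: [-0.4, -0.3, 0.1]
opening: -0.003
```

```bash
python3 -c "
from h import *
go([.5416,-.0833,.26],-11.6)
a=load('s11.png')[2].astype(int);b=snap('scene','s12.png').astype(int);o=load('scene0.png')[2].astype(int)
# flap region (scene) before press vs now, small-frame region vs start
print('flaps diff',abs(a-b)[230:275,170:230].mean(),'vs start',abs(o-b)[230:275,170:230].mean())
print('small frames vs start',abs(o-b)[180:225,335:385].mean(), 'bench tins',abs(o-b)[280:410,200:430].mean())
"; python3 -c "
from plant import ctrl
print(ctrl.get_state()['contact_force']);ctrl.sign_off()" 
```

```text
t28.05 pos [ 0.5448 -0.0842  0.2562] yaw-11.38 F [-0.36 -0.26  0.15] op-0.003
shift [ 0.0003 -0.0033 -0.0038] turn z 0.22 tilt [ 0.02  0.2  -0.  ] q [-0.34 -0.03  1.81 -0.    1.36 -0.14]
flaps diff 0.9761728395061728 vs start 5.677777777777778
small frames vs start 8.453037037037037 bench tins 6.03603121516165
[-0.00712243 -0.41029059 -0.54789532]
the job is handed in; nothing more can be done
```

The large frame is standing in a slot of the curing unit with the flaps shut over it. I pressed the start button to its stop, let it come back, and handed the job in at about 28 s of the 72 s allowed. No verdict came back.

**What happened**
- **Grasp:** The first grasp closed on nothing, because the real fingertips sit well short of the reported TCP. A second grasp about 25 mm lower held the frame.
- **Insertion:** The frame went through the flaps and into a slot on the first try, with forces of only a few newtons. The hand then stalled at about 4 N, roughly 7 mm short of home. I did not establish what it touched. I opened the fingers slightly and the frame dropped the rest of the way.

**Last checks**
- **Frame height:** In the wrist pictures the top is at about 0.118–0.120 m (home is 0.120 m). A cruder estimate from the same pictures gave about 0.1235 m, still just under the 0.1245 m limit. I also went down with shut fingers to tamp it. That descent stalled with almost no force reading, so it did not confirm the height.
- **Flaps:** The scene picture before the press shows both shut. A picture difference after the press shows no change there.
- **Button:** The press reached 31 N against the stop, well over the 5 N spring. I did not measure that it came back up, but the hand is clear of it and the contact force is about zero.
- **Small frames, tins and cups:** No contact was felt. The difference from the starting picture was 6–8 grey levels, which may only be the arm's shadow, and I did not measure their positions again.

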